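Pack the reagent bottle and close the transport box

TASK

Take the white bottle with the red cap out of the grey bin and stand it upright inside the open transport box. Then put the blue lid on the box so that it sits level on the rubber gasket all round, and swing the red-handled clamp lever over and press it down by feel until it bites and stays there holding the lid squeezed onto the gasket, without crushing the gasket flat. Leave the two brown bottles standing in the bin.

Things in the scene. Friction and masses are not known exactly. Their poses are not given: they have to be found in the camera images.
- carrier: White open-topped transport box fixed to the bench. Outside 130 mm (its x) by 90 mm (its y), inside 120 x 80 mm; inner floor 5 mm, wall tops 72 mm above the origin (centre of the underside, z up). Beside its +y wall, 65 to 79 mm from the centre, two steel cheeks 168 mm tall carry the clamp; the base plate reaches 86 mm in x, 69 mm in y.
- lid: Loose blue hollow lid, 145 x 105 mm, 0.35 kg, open side down. Origin: centre of its lower edge, z up. Flared skirt 14 mm deep fits outside the walls, clearance 2 mm (5 mm at its lower edge). Roof 40 to 46 mm above the origin; white rib handle 16 mm thick (x), 60 long (y), flat top at 80 mm. Long side along that of the box. Free on the gasket its origin is 66 mm above the box's.
- clamp (a joint): Lever angle, rad: 0 = level over the lid, along the box's -y; 1.57 upright; starts near 2, leaning outward; stops at -0.2 and 2.25. Stiff friction (1.0 N m, 7.5 N at the handle): stays where left. Its rubber foot, 72 mm from the hinge, presses on the lid's rib; the foot's screw setting differs by up to 10 mm each time, unmeasured: it may bite anywhere from +0.15 to -0.1 rad, so go by feel.
- clamp_grip (a point): Centre of the red crossbar handle at the lever's end: 16 mm thick, 68 mm long along the box's x, 135 mm from the hinge. Once the foot bears on the lid, a push straight down here of 14 to 17 N in all is right; under 11 N does not hold the lid squeezed, over 22 N crushes the gasket. Let go, friction keeps it.
- clamp_hinge (a point): Hinge axis of the clamp: 72 mm to +y and 160 mm up from the box's origin.
- bin: Grey open bin fixed to the bench, 240 mm (its x) by 146 mm (its y), walls 45 mm high and 5 mm thick, floor 5 mm. Origin: centre of the underside. Three dropper bottles stand in a row along its x near its -y side, 68 mm apart, the order unknown; a red marker lies along its +y side.
- dropper_2: The bottle to pack: white, with a red cap and a green band; 88 mm tall, round body 30 mm across up to 60 mm height, then a narrow tapering cap; 35 g. Origin: centre of its foot, z up.
- dropper_0: Brown bottle with a white cap, same size; stays in the bin.
- dropper_1: Brown bottle with a black cap, same size; stays in the bin.
- mouth (a point): Centre of the box's mouth, level with the top of the free black rubber gasket, 80 mm above the box's origin. The gasket stands 8 mm on the wall tops and yields straight down, springy, about 4 N per mm.

How it is judged:
On the way, in this order (a step that is already met when the one before it is completed fails the run):
1. the white bottle with the red cap stands upright on the floor of the transport box (x of dropper_2 in the frame of carrier between -0.05 and 0.05 m and y of dropper_2 in the frame of carrier between -0.03 and 0.03 m and z of dropper_2 in the frame of carrier below 0.012 m and angle between dropper_2's own z axis and vertical below 0.15 rad and contact force between dropper_2 and the fingers below 0.1 N), for 0.2 s.
2. the lid lies level on the gasket and is let go (horizontal distance between lid and carrier below 0.006 m and z of lid in the frame of carrier below 0.069 m and angle between the x axis of lid and the x axis of carrier, either way round below 0.08 rad and angle between lid's own z axis and vertical below 0.04 rad and contact force between lid and the fingers below 0.1 N), for 0.2 s.
At the end, for the whole second after the job is handed in: Bottle upright (0.15 rad) in the box; lid centred within 6 mm, aligned within 0.08 rad, level within 0.04 rad; clamp lever below 0.2 rad and, alone, holding the lid at rest 1.5 mm or more below its free height; both brown bottles stand (0.3 rad) in the bin (x of dropper_2 in the frame of carrier between -0.05 and 0.05 m and y of dropper_2 in the frame of carrier between -0.03 and 0.03 m and z of dropper_2 in the frame of carrier below 0.012 m and angle between dropper_2's own z axis and vertical below 0.15 rad and horizontal distance between lid and carrier below 0.006 m and angle between the x axis of lid and the x axis of carrier, either way round below 0.08 rad and angle between lid's own z axis and vertical below 0.04 rad and z of lid in the frame of carrier below 0.0645 m and value of joint clamp below 0.2 rad and linear speed of lid below 0.01 m/s and angle between each of dropper_0, dropper_1's own z axis and vertical below 0.3 rad and horizontal distance between each of dropper_0, dropper_1 and bin below 0.13 m); the robot touches nothing.
It fails at once if the gasket is crushed (lid pressed more than 7 mm down) (horizontal distance between lid and carrier below 0.02 m and z of lid in the frame of carrier below 0.059 m).
It fails at once if a brown bottle is knocked over (angle between any of dropper_0, dropper_1's own z axis and vertical above 0.8 rad).
It also fails if it takes over 72 s, if anything falls off the work surface, if the arm or the gripper's body presses on something with over 40 N, if the wrist force passes 120 N, or if a joint passes its speed limit or range.

ROBOT

A 7-joint arm with a two-finger parallel gripper is mounted at the origin on a cart in front of the work surface, level with it; the furniture and walls round the work are solid. World frame = base frame: x ahead of the robot, y to its left, z up, the work surface at z = 0. Lengths are in m, angles in rad, forces in N, time in s.
With the tool pointing down it reaches from about 0.4 to 0.85 m from the base axis. Payload 4.5 kg.
Tool frame: the origin (TCP) lies at the very end of the fingers, on their centre line; the grasp point (between the pads) lies 19 mm behind it (r.grip_depth is the z of the grasp point in the tool frame, in m); z points along the fingers, y is the line along which they close (so a half turn about z gives the same grasp; the last joint's range is limited). The gripper opens to 88 mm and grips with 3 to 60 N. Pads are 18 mm wide; open, the fingers measure 123 mm over their backs; the gripper's body (75 mm by 187 mm) begins 45 mm behind the grasp point.
Start: joints at [1.142, 0.689, -0.195, 1.565, 0.157, 0.902, -0.215], TCP at [0.279, -0.559, 0.239] pointing down, gripper open.
Joint ranges: [-3.01, 3.01], [-0.46, 2.08], [-1.47, 1.51], [0.13, 2.56], [-1, 4.14], [0.04, 2.09], [-2.66, 2.66]. Speed limits (rad/s): [2.57, 2.57, 3.14, 3.14, 3.14, 3.14, 3.14].

INTERFACE

Orientations are given as a unit quaternion [x, y, z, w].
In Python, from plant import r gives the robot as it stands.
- The arm moves only by the shell command python3 steer.py 'ROWS' [FORCE]. ROWS is a JSON object with one list for each field, all of the same length, 1 to 10, a row being the entries at one place: jaw (the opening from 0.0 (shut) to 1.0 (fully open)), tx, ty, tz (the shift in mm), wx, wy, wz (a rotation vector in rad); each row is the pose to reach, as a shift and turn from the pose commanded when the command began, along the tool's axes at that moment; what a row does not reach only later rows make up. A row lasts 1/10 s, in which the tool goes at most 0.05 m and 0.15 rad, less where a joint would pass 70% of its speed; a pose out of reach is approached as far as the arm can. The fingers move at their own pace and stop on an object; FORCE is the grip in N (left out, the last holds). Time passes only in rows, so rows that do not move let the fingers close. It prints the time, the measured TCP pose, the force, the opening and the grip force at its end. Input that does not fit is refused with a message, and nothing moves.
- r.get_state(): the state, without advancing time (a new reading comes with each control period).
- r.snapshot(name): name is "scene" or "top"; returns the picture (480x640x3 uint8, red, green, blue); there is no depth.
- r.camera_params(name): a dict with "fx", "fy", "cx", "cy" (pixels), "k1" (the pictures are not rectified: a ray, as slopes to the right and down, at radius r is drawn at 1 + k1 r^2 times it, then the intrinsics apply), "rvec" (rotation vector, rad) and "tvec" (3), from world to camera coordinates, as OpenCV has them. Camera axes: x right, y down, z forward; pixel columns grow to the right and rows downward; lengths in m; the calibration is good to about 2 mm. A picture is of the moment at which its call begins. camera_params takes no time and is no camera call.
- r.finish_job(): hands the job in; it is judged then, once.
The state is a dict: "clock": time; "q": joint angles; "qd": joint speeds; "joint_torque": joint torques, N m; "tool_pos": TCP position; "eef_rot": TCP orientation; "contact_force": force on the tool from outside, world axes, zero at the start; "moment": the same for the moment, N m; "opening": opening from 0.0 (shut) to 1.0 (fully open); "finger_force": force on a finger pad.
Only numpy, scipy, OpenCV 4.12 (cv2) and the standard library are available. Lean on these libraries where they do the work, as an engineer would, in place of code of your own. Each camera call takes 0.05 s, during which the arm holds its last target. There are 200 camera calls.

## Working session

There is one attempt and no reset: what is moved stays moved. The work goes in short steps, Python scripts to look and compute and a shell command to move; the robot and the scene stay as the last step left them, time stands still between calls to the robot, and variables do not carry over. Pictures are saved under pics/ and viewed, at most 13 in all, crops included, and the job is handed in when it is done.

```bash
ls; mkdir -p pics
python3 - <<'E'
from plant import r
import cv2
for n in("scene","top"):
    cv2.imwrite(f"pics/{n}0.png",r.snapshot(n)[:,:,::-1]); print(r.camera_params(n))
s=r.get_state(); print(s,r.grip_depth)
E
```

```text
pics
plant.py
steer.py
{'fx': 466.9044586732234, 'fy': 466.9044586732234, 'cx': 327.1381075217759, 'cy': 241.12680684050383, 'k1': 0.02622499797981125, 'rvec': array([ 1.92224108, -0.52830488,  0.3550681 ]), 'tvec': array([-0.45088401,  0.22491219,  0.85944828])}
{'fx': 606.9472200384783, 'fy': 606.9472200384783, 'cx': 329.4602048110787, 'cy': 241.1345508432946, 'k1': 0.025311519794350878, 'rvec': array([ 2.19859763, -1.98113236,  0.22932604]), 'tvec': array([-0.06736804,  0.51750886,  1.34523691])}
{'clock': 0.1, 'q': array([ 1.1418021 ,  0.68990722, -0.19455595,  1.56626583,  0.15730471,
        0.90251959, -0.21510803]), 'qd': array([ 0.00039449, -0.0015553 , -0.00118163, -0.00304689,  0.00071948,
       -0.00124431, -0.00082101]), 'joint_torque': array([-3.54653821e-03, -5.28498673e+01, -1.27176426e+00, -1.53837276e+01,
       -5.26026764e-02,  1.94310982e-03,  5.56131602e-05]), 'tool_pos': array([ 0.27874294, -0.55873871,  0.23797985]), 'eef_rot': array([ 9.73334875e-01,  2.29387213e-01, -2.48196045e-04, -8.15999954e-04]), 'contact_force': array([-1.09530939,  0.6325262 ,  0.81469216]), 'moment': array([ 0.07644276, -0.04164557, -0.05276982]), 'finger_force': 0.0, 'opening': 0.9976299097827107} -0.0187
```

View pics/top0.png

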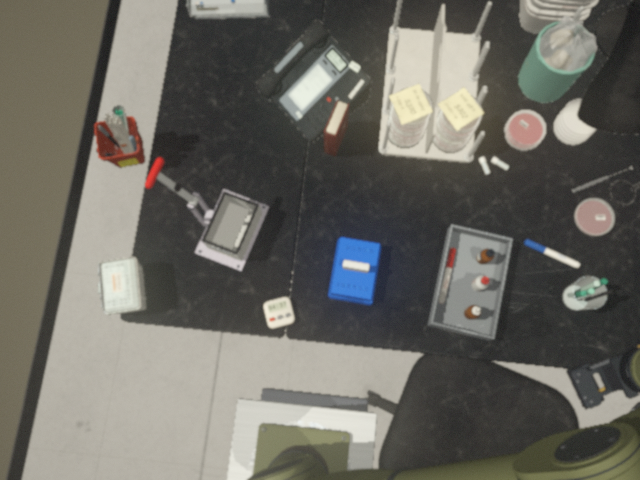

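View pics/scene0.png

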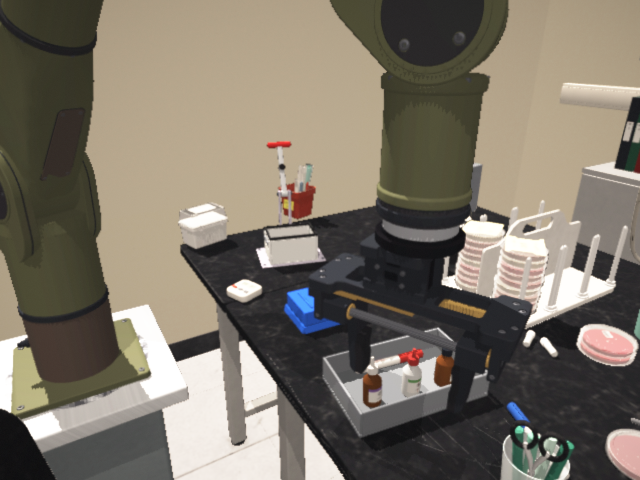

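The top view shows the white bottle with the red cap in the middle of the bin row (482,283), the lid near (356,268), the box near (235,228), and the red clamp handle at (155,172). I'll enlarge it to read pixels more closely.

```bash
python3 - <<'E'
import cv2
a=cv2.imread("pics/top0.png")
l=cv2.resize(a[145:295,140:290],(600,600),interpolation=cv2.INTER_CUBIC)
cv2.imwrite("pics/c1.png",l)
cv2.imwrite("pics/c2.png",cv2.resize(a[215:345,320:520],(800,520),interpolation=cv2.INTER_CUBIC))
E
cat > h.py <<'E'
import numpy as np, cv2
from plant import r
from scipy.spatial.transform import Rotation as R
def cam(n):
    p=r.camera_params(n); K=np.array([[p['fx'],0,p['cx']],[0,p['fy'],p['cy']],[0,0,1]])
    return K,np.array([p['k1'],0,0,0,0.]),p['rvec'],p['tvec']
def px(n,P):
    K,d,rv,t=cam(n); return cv2.projectPoints(np.array(P,float).reshape(-1,1,3),rv,t,K,d)[0].reshape(-1,2)
def at(n,uv,z):
    K,d,rv,t=cam(n); M=cv2.Rodrigues(rv)[0]
    u=cv2.undistortPoints(np.array(uv,float).reshape(-1,1,2),K,d).reshape(-1,2)
    v=np.c_[u,np.ones(len(u))]@M; c=-M.T@t
    return c+v*((np.broadcast_to(z,len(u))-c[2])/v[:,2])[:,None]
def pose():
    s=r.get_state(); return s['tool_pos'],R.from_quat(s['eef_rot'])
def go(target,yaw):
    """shift in tool axes to TCP target, pointing down with tool y at world yaw"""
    p,Q=pose(); d=Q.inv().apply(np.array(target)-p)
    best=None
    for k in(0,np.pi):
        y=np.array([np.cos(yaw+k),np.sin(yaw+k),0]);z=np.array([0,0,-1.])
        W=R.from_matrix(np.c_[np.cross(y,z),y,z]); rv=(Q.inv()*W).as_rotvec()
        if best is None or np.linalg.norm(rv)<np.linalg.norm(best): best=rv
    print("d",d.round(4),"rv",best.round(3),"F",r.get_state()['contact_force'].round(1))
E
```

```text
(no output)
```

View pics/c1.png

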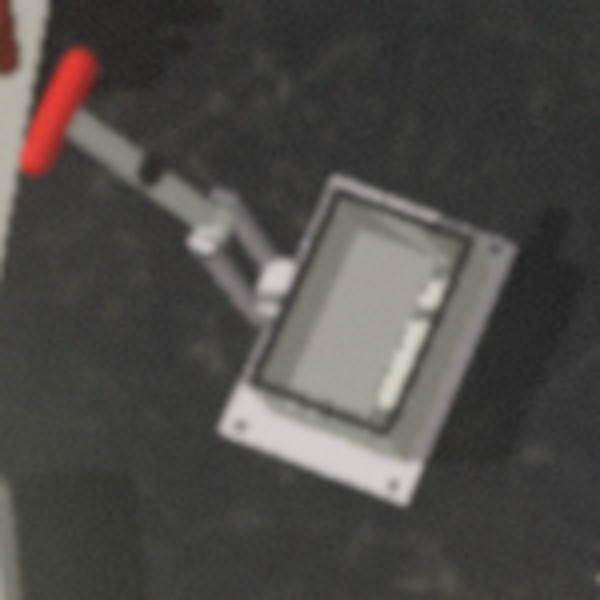

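View pics/c2.png

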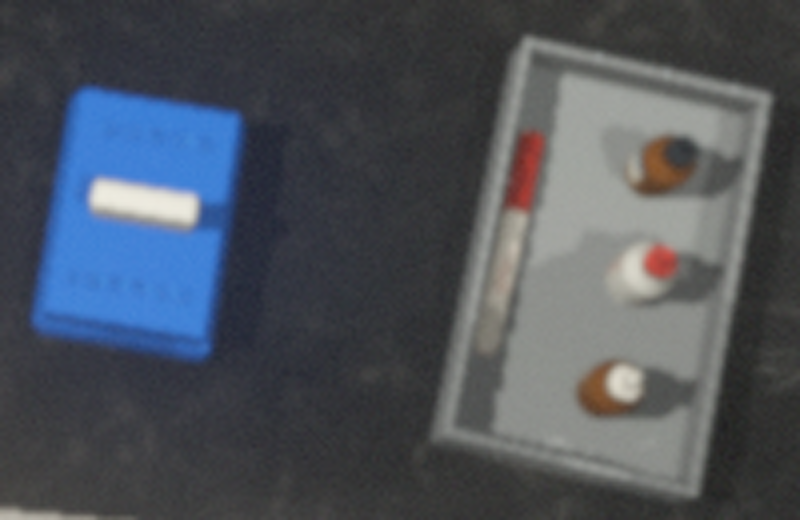

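Crop 1: gasket outer corners at about (335,192), (473,238), (390,435) and (253,385), plate corners at (335,172), (518,243), (408,505) and (218,432), handle ends at (78,55) and (35,165). Crop 2: lid rib top runs from (93,195) to (198,210). Cap tops are at (682,150), (660,260) and (626,382), and bin rim corners at (525,37), (772,93), (697,497) and (433,440). Next I fit poses to these.

Run:
```python
from h import *
from scipy.optimize import least_squares
def c1(p): return (np.array(p)+.5)/4-.5+[140,145]
def c2(p): return (np.array(p)+.5)/4-.5+[320,215]
def fit(name,uv,M,x0):
    M=np.array(M,float)
    def W(x): 
        c,s=np.cos(x[2]),np.sin(x[2]); return np.c_[M[:,0]*c-M[:,1]*s+x[0],M[:,0]*s+M[:,1]*c+x[1],M[:,2]]
    f=least_squares(lambda x:(px("top",W(x))-uv).ravel(),x0)
    print(name,f.x.round(4),"res",f.fun.round(1)); return f.x
g=c1([(335,192),(473,238),(390,435),(253,385)])
print("gasket",at("top",g,.08).round(3).tolist())
pl=c1([(335,172),(518,243),(408,505),(218,432)])
print("plate",at("top",pl,.003).round(3).tolist())
cap=c2([(682,150),(660,260),(626,382)]); print("caps",at("top",cap,.093).round(4).tolist())
rib=c2([(93,178),(201,192),(197,228),(90,213)]);print("rib",at("top",rib,.08).round(4).tolist())
roof=c2([(78,88),(243,112)]);print("roof",at("top",roof,.046).round(4).tolist())
b=c2([(525,37),(772,93),(697,497),(433,440)]);print("bin",at("top",b,.045).round(3).tolist())
h=c1([(78,55),(35,165)]);print("handle",at("top",h,.285).round(3).tolist())
```

```text
gasket [[0.607, 0.244, 0.08], [0.587, 0.16, 0.08], [0.467, 0.192, 0.08], [0.488, 0.273, 0.08]]
plate [[0.643, 0.262, 0.003], [0.609, 0.144, 0.003], [0.441, 0.189, 0.003], [0.473, 0.308, 0.003]]
caps [[0.5262, -0.3757, 0.093], [0.4623, -0.3662, 0.093], [0.3925, -0.3508, 0.093]]
rib [[0.4786, -0.0484, 0.08], [0.4768, -0.11, 0.08], [0.456, -0.1096, 0.08], [0.4583, -0.0487, 0.08]]
roof [[0.5382, -0.0343, 0.046], [0.5338, -0.1317, 0.046]]
bin [[0.596, -0.293, 0.045], [0.577, -0.438, 0.045], [0.339, -0.404, 0.045], [0.355, -0.255, 0.045]]
handle [[0.602, 0.337, 0.285], [0.543, 0.348, 0.285]]
```

```bash
python3 -c "
from h import *
go([0.460,-0.364,0.14],1.42)"
```

```text
d [ 0.2492 -0.0931  0.0981] rv [-0.002  0.001  0.614] F [-1.1  0.6  0.8]
```
6 rows needed dist .285. Provide a ramp of rows; each row is pose; tool goes at most .05. Could give the final pose repeated 8 times? "what a row does not reach only later rows make up" works. But few rows round. Ok: 8 identical rows works.

The rows are not in the units I measure in: shifts go in mm. I convert before sending: -0.05 m is -50, 0.05 m is 50.

```bash
python3 steer.py '{"jaw": [0.6, 0.6, 0.6, 0.6, 0.6, 0.6, 0.6, 0.6], "tx": [50, 90, 130, 170, 210, 249, 249, 249], "ty": [-20, -35, -50, -65, -80, -93, -93, -93], "tz": [20, 35, 50, 65, 80, 98, 98, 98], "wx": [0, 0, 0, 0, 0, 0, 0, 0], "wy": [0, 0, 0, 0, 0, 0, 0, 0], "wz": [0.12, 0.24, 0.36, 0.48, 0.614, 0.614, 0.614, 0.614]}' 15; python3 -c "
from h import *
go([0.460,-0.364,0.036],1.42)
cv2.imwrite('pics/s1.png',np.vstack([cv2.resize(r.snapshot('scene')[240:440,280:560],None,fx=1.5,fy=1.5),cv2.resize(r.snapshot('top')[210:360,380:590],(420,300))])[:,:,::-1])
"
```

```text
clock: 0.9
tool_pos: [0.4608, -0.3634, 0.1399]
eef_rot: [0.997, -0.074, -0.001, -0.001]
contact_force: [0.6, -0.8, 0.2]
opening: 0.606
finger_force: 0.0
d [-0.0006  0.0009  0.1039] rv [-0.001  0.001  0.003] F [ 0.6 -0.8  0.2]
```

View pics/s1.png

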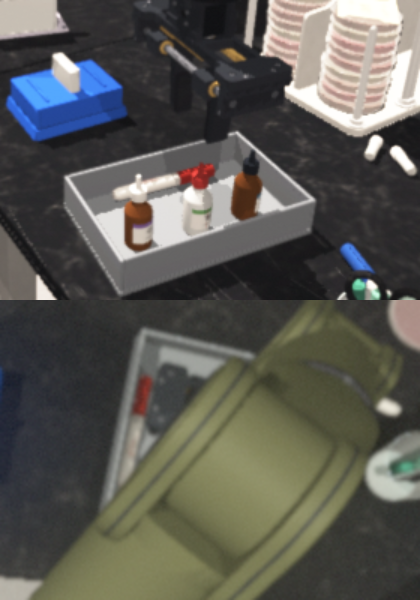

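Fingertips straddle the bottle line at crop (185,108) and (217,138). Bottle cap top is at crop (200,168) and its foot at (198,233), which I check against the estimate.

```bash
python3 -c "
from h import *
print(px('scene',[[.46,-.364,.093],[.46,-.364,.005],[.4623,-.3662,.093]]))
print(np.array([[200,168],[198,231]])/1.5+[280,240])"
```

```text
[[408.563498   347.86854458]
 [404.81670918 391.32199791]
 [410.56383876 348.14603636]]
[[413.33333333 352.        ]
 [412.         394.        ]]
```

```bash
python3 -c "
from h import *
print(at('scene',[[413.3,351],[412,392],[412,377]],[.093,.005,.035]).round(4))
a=lambda u,v:[u/1.5+280,v/1.5+240]
print('bin rim',at('scene',[a(65,178),a(121,263),a(315,201),a(237,134)],.045).round(4))
print('brown caps',at('scene',[a(139,177),a(252,153)],.093).round(4))
"
```

```text
[[ 0.4611 -0.3742  0.093 ]
 [ 0.4694 -0.3714  0.005 ]
 [ 0.4684 -0.3691  0.035 ]]
bin rim [[ 0.3595 -0.2641  0.045 ]
 [ 0.3396 -0.4052  0.045 ]
 [ 0.5752 -0.4369  0.045 ]
 [ 0.5921 -0.2978  0.045 ]]
brown caps [[ 0.3946 -0.3559  0.093 ]
 [ 0.5264 -0.3843  0.093 ]]
```

In the tool's units: 0.104 m is 104, 0.09 m is 90.

```bash
python3 steer.py '{"jaw": [0.6, 0.6, 0.6, 0.6, 0.6, 0, 0, 0, 0, 0], "tx": [3, 3, 3, 3, 3, 3, 3, 3, 3, 3], "ty": [5, 5, 5, 5, 5, 5, 5, 5, 5, 5], "tz": [30, 60, 90, 104, 104, 104, 104, 104, 104, 104], "wx": [0, 0, 0, 0, 0, 0, 0, 0, 0, 0], "wy": [0, 0, 0, 0, 0, 0, 0, 0, 0, 0], "wz": [0, 0, 0, 0, 0, 0, 0, 0, 0, 0]}' 15
```

```text
clock: 2.0
tool_pos: [0.4633, -0.371, 0.038]
eef_rot: [0.997, -0.076, 0.001, 0.001]
contact_force: [-0.1, 0.8, 6.5]
opening: 0.334
finger_force: 15.0
```

In the tool's units: -0.16 m is -160, -0.12 m is -120.

```bash
python3 steer.py '{"jaw": [0, 0, 0, 0, 0], "tx": [0, 0, 0, 0, 0], "ty": [0, 0, 0, 0, 0], "tz": [-40, -80, -120, -160, -160], "wx": [0, 0, 0, 0, 0], "wy": [0, 0, 0, 0, 0], "wz": [0, 0, 0, 0, 0]}'; python3 -c "
from h import *
print(r.get_state()['q'])
go([0.536,0.210,0.19],-0.255)"
```

```text
clock: 2.5
tool_pos: [0.4653, -0.3725, 0.2024]
eef_rot: [0.997, -0.076, 0.005, 0.003]
contact_force: [-0.1, -1.1, -0.8]
opening: 0.34
finger_force: 15.0
[ 0.57810918  0.68801853  0.03355648  1.71271365 -0.0314029   0.73025288
 -1.09502905]
d [-0.0181 -0.5865  0.0091] rv [ 0.011 -0.004 -1.467] F [-0.1 -1.1 -0.8]
```

```bash
python3 steer.py '{"jaw": [0, 0, 0, 0, 0, 0, 0, 0, 0, 0], "tx": [-1, -3, -5, -6, -8, -9, -11, -12, -13, -14], "ty": [-30, -70, -110, -155, -200, -245, -290, -335, -370, -390], "tz": [0, 0, 0, 0, 0, 0, 0, 0, 0, 0], "wx": [0, 0, 0, 0, 0, 0, 0, 0, 0, 0], "wy": [0, 0, 0, 0, 0, 0, 0, 0, 0, 0], "wz": [-0.08, -0.18, -0.28, -0.39, -0.5, -0.61, -0.73, -0.84, -0.93, -0.98]}'; python3 -c "
from h import *
go([0.536,0.210,0.19],-0.255)"
```

```text
clock: 3.5
tool_pos: [0.5072, 0.0215, 0.1963]
eef_rot: [0.914, 0.406, 0.0, -0.001]
contact_force: [-0.3, 0.6, -0.8]
opening: 0.338
finger_force: 15.0
d [ 0.1592 -0.1048  0.0066] rv [-0.001 -0.002 -0.479] F [-0.3  0.6 -0.8]
```

```bash
python3 steer.py '{"jaw": [0, 0, 0, 0, 0, 0, 0, 0], "tx": [30, 65, 100, 130, 150, 159, 159, 159], "ty": [-20, -43, -66, -85, -99, -105, -105, -105], "tz": [0, 0, 0, 0, 2, 5, 5, 5], "wx": [0, 0, 0, 0, 0, 0, 0, 0], "wy": [0, 0, 0, 0, 0, 0, 0, 0], "wz": [-0.09, -0.2, -0.3, -0.4, -0.46, -0.479, -0.479, -0.479]}'; python3 -c "
from h import *
print(r.get_state()['q'].round(2))
go([0.536,0.210,0.042],-0.255)
cv2.imwrite('pics/s2.png',np.vstack([cv2.resize(r.snapshot('scene')[120:290,160:400],None,fx=2,fy=2),cv2.resize(r.snapshot('top')[145:275,140:300],(480,390))[:250]])[:,:,::-1])
"
```

```text
clock: 4.3
tool_pos: [0.5372, 0.2034, 0.1911]
eef_rot: [0.794, 0.607, -0.001, 0.001]
contact_force: [1.0, -1.0, -0.1]
opening: 0.339
finger_force: 15.0
[-0.28  0.69 -0.28  1.77  0.28  0.73 -0.97]
d [ 0.0064 -0.0027  0.1491] rv [-0.001  0.003 -0.01 ] F [ 1.  -1.  -0.1]
```

View pics/s2.png

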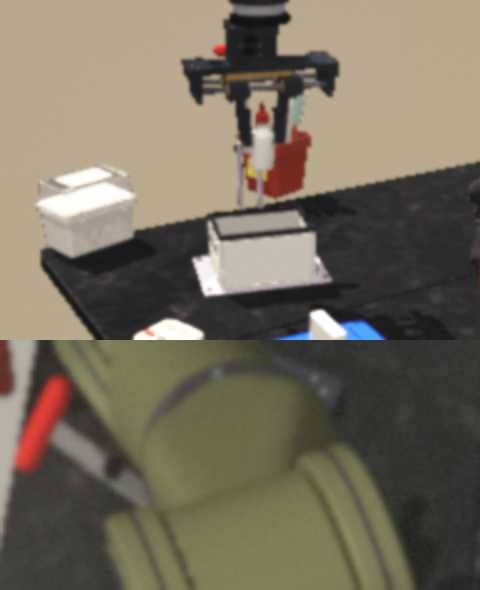

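The bottle hangs upright at crop (262,145), above the box. Front plate corners are at crop (207,296) and (331,280), front gasket corners at (214,238) and (316,231).

In the tool's units: -0.003 m is -3, 0.146 m is 146.

```bash
python3 steer.py '{"jaw": [0, 0, 0, 0, 0, 0, 0], "tx": [6, 6, 6, 6, 6, 6, 6], "ty": [-3, -3, -3, -3, -3, -3, -3], "tz": [30, 60, 90, 120, 140, 146, 146], "wx": [0, 0, 0, 0, 0, 0, 0], "wy": [0, 0, 0, 0, 0, 0, 0], "wz": [-0.01, -0.01, -0.01, -0.01, -0.01, -0.01, -0.01]}'; python3 -c "
from h import *
a=lambda u,v:[u/2+160,v/2+120]
p=at('scene',[a(207,296),a(331,280),a(192,258)],.003);print(p.round(4))
print(at('scene',[a(214,238),a(316,231),a(207,215)],.08).round(4))
c=np.array([.538,.218]);ca,sa=np.cos(-.255),np.sin(-.255);Q=np.array([[ca,-sa],[sa,ca]])
f=lambda x,y,z:np.r_[c+Q@[x,y],z]
print('exp plate',f(-.086,-.053,0),f(.086,-.053,0),'gasket',f(-.065,-.045,.08),f(.065,-.045,.08),f(-.065,.045,.08))
print(2*(px('scene',[f(-.065,-.045,.08),f(.065,-.045,.08),f(.065,.045,.08),f(-.065,.045,.08),f(-.086,-.053,0),f(.086,-.053,0)])-[160,120]))
"
```

```text
clock: 5.1
tool_pos: [0.536, 0.2109, 0.0454]
eef_rot: [0.791, 0.612, -0.001, 0.0]
contact_force: [-0.6, -0.3, 0.2]
opening: 0.337
finger_force: 15.0
[[0.4446 0.1873 0.003 ]
 [0.6086 0.1472 0.003 ]
 [0.4753 0.3092 0.003 ]]
[[0.4604 0.1918 0.08  ]
 [0.5849 0.1463 0.08  ]
 [0.4852 0.2701 0.08  ]]
exp plate [0.44141195 0.18840695 0.        ] [0.60785004 0.14502074 0.        ] gasket [0.46375084 0.1908511  0.08      ] [0.58954707 0.1580592  0.08      ] [0.48645293 0.2779408  0.08      ]
[[216.72299411 237.73471639]
 [314.58222566 227.37691844]
 [297.76454389 203.9257681 ]
 [205.5189371  213.00914899]
 [204.48429027 298.2945271 ]
 [331.33271614 282.73663277]]
```

```bash
python3 steer.py '{"jaw": [0, 0, 0, 0, 0], "tx": [0, 0, 0, 0, 0], "ty": [0, 0, 0, 0, 0], "tz": [3, 5, 7, 8, 8], "wx": [0, 0, 0, 0, 0], "wy": [0, 0, 0, 0, 0], "wz": [0, 0, 0, 0, 0]}'
```

```text
clock: 5.6
tool_pos: [0.5364, 0.2122, 0.0381]
eef_rot: [0.791, 0.612, 0.0, 0.0]
contact_force: [0.1, -0.2, 1.3]
opening: 0.339
finger_force: 15.0
```

In the tool's units: 0.002 m is 2, 0.001 m is 1.

```bash
python3 steer.py '{"jaw": [0, 0, 0, 0.45, 0.6, 0.6, 0.6, 0.6], "tx": [0, 0, 0, 0, 0, 0, 0, 0], "ty": [0, 0, 0, 0, 0, 0, 0, 0], "tz": [1, 2, 2, 2, 2, 2, 2, 2], "wx": [0, 0, 0, 0, 0, 0, 0, 0], "wy": [0, 0, 0, 0, 0, 0, 0, 0], "wz": [0, 0, 0, 0, 0, 0, 0, 0]}'
```

```text
clock: 6.4
tool_pos: [0.5361, 0.212, 0.0354]
eef_rot: [0.791, 0.612, -0.0, -0.0]
contact_force: [-0.1, 0.9, 0.4]
opening: 0.603
finger_force: 0.0
```

In the tool's units: -0.14 m is -140, -0.1 m is -100.

```bash
python3 steer.py '{"jaw": [0.6, 0.6, 0.6, 0.6, 0.6], "tx": [0, 0, 0, 0, 0], "ty": [0, 0, 0, 0, 0], "tz": [-20, -60, -100, -140, -140], "wx": [0, 0, 0, 0, 0], "wy": [0, 0, 0, 0, 0], "wz": [0, 0, 0, 0, 0]}'; python3 -c "
from h import *
go([0.4674,-0.0792,0.19],-0.04)"
```

```text
clock: 6.9
tool_pos: [0.5392, 0.2138, 0.1807]
eef_rot: [0.791, 0.612, 0.005, 0.001]
contact_force: [0.9, 1.6, -0.2]
opening: 0.6
finger_force: 0.0
d [-0.3016  0.004  -0.0113] rv [ 0.008 -0.006 -0.213] F [ 0.9  1.6 -0.2]
```

In the tool's units: -0.302 m is -302, -0.285 m is -285.

```bash
python3 steer.py '{"jaw": [0.6, 0.6, 0.6, 0.6, 0.6, 0.6, 0.6, 0.6, 0.6, 0.6], "tx": [-30, -75, -120, -165, -210, -250, -285, -302, -302, -302], "ty": [0, 0, 1, 2, 3, 4, 4, 4, 4, 4], "tz": [0, 0, 0, 0, 0, 0, 0, 0, 0, 0], "wx": [0, 0, 0, 0, 0, 0, 0, 0, 0, 0], "wy": [0, 0, 0, 0, 0, 0, 0, 0, 0, 0], "wz": [-0.03, -0.06, -0.09, -0.12, -0.15, -0.18, -0.2, -0.213, -0.213, -0.213]}'; python3 -c "
from h import *
go([0.4674,-0.0792,0.052],-0.04)
a=r.snapshot('scene'); b=r.snapshot('top')
cv2.imwrite('pics/s3.png',np.vstack([cv2.resize(a[190:340,230:400],None,fx=3,fy=2)*1,cv2.resize(cv2.resize(b[140:300,150:420],None,fx=2,fy=2)[:290,:510],(510,290))])[:,:,::-1])
"
```

```text
clock: 7.9
tool_pos: [0.4646, -0.0805, 0.1754]
eef_rot: [0.721, 0.693, 0.0, -0.0]
contact_force: [0.5, 0.2, -0.3]
opening: 0.598
finger_force: 0.0
d [0.0013 0.0027 0.1234] rv [ 0.    -0.001 -0.   ] F [ 0.5  0.2 -0.3]
```

View pics/s3.png

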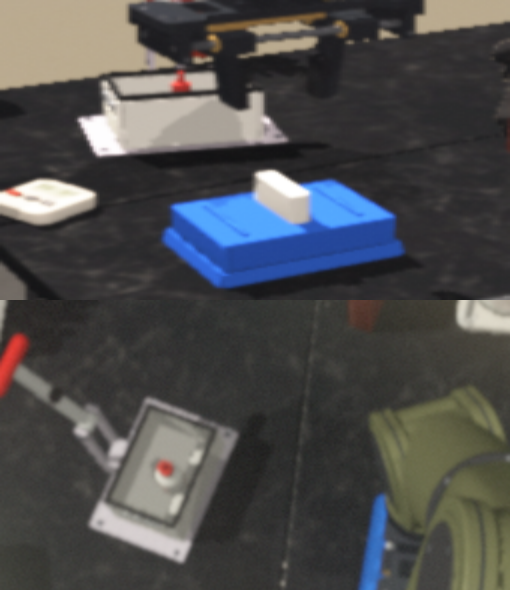

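The bottle stands in the middle of the box (red cap at lower crop (165,468)). Scene rib top centre is about crop (282,186), so I check it against the estimate.

```bash
python3 -c "
from h import *
print(at('scene',[[230+282/3,190+186/2]],.08))
# lid lower-edge corners z=0: left, front, right
print(at('scene',[[230+165/3,190+241/2],[230+222/3,190+285/2],[230+403/3,190+249/2]],.0).round(4))"
python3 steer.py '{"jaw": [0.6, 0.6, 0.6, 0.6, 0.6, 0.6], "tx": [1, 1, 1, 1, 1, 1], "ty": [3, 3, 3, 3, 3, 3], "tz": [30, 70, 100, 115, 121, 121], "wx": [0, 0, 0, 0, 0, 0], "wy": [0, 0, 0, 0, 0, 0], "wz": [0, 0, 0, 0, 0, 0]}'
```

```text
[[ 0.46608288 -0.08575046  0.08      ]]
[[ 0.4027 -0.0242  0.    ]
 [ 0.3987 -0.1199  0.    ]
 [ 0.5443 -0.1265  0.    ]]
clock: 8.6
tool_pos: [0.4676, -0.079, 0.0542]
eef_rot: [0.72, 0.694, -0.0, -0.0]
contact_force: [0.2, 0.3, 0.6]
opening: 0.602
finger_force: 0.0
```

In the tool's units: -0.1 m is -100, -0.06 m is -60.

```bash
python3 steer.py '{"jaw": [0, 0, 0, 0, 0, 0, 0, 0, 0, 0], "tx": [0, 0, 0, 0, 0, 0, 0, 0, 0, 0], "ty": [0, 0, 0, 0, 0, 0, 0, 0, 0, 0], "tz": [0, 0, 0, 0, 0, 0, -20, -60, -100, -100], "wx": [0, 0, 0, 0, 0, 0, 0, 0, 0, 0], "wy": [0, 0, 0, 0, 0, 0, 0, 0, 0, 0], "wz": [0, 0, 0, 0, 0, 0, 0, 0, 0, 0]}' 40; python3 -c "
from h import *
go([0.538,0.218,0.16],-0.255)"
```

```text
clock: 9.6
tool_pos: [0.4696, -0.0806, 0.1582]
eef_rot: [0.721, 0.693, 0.003, 0.003]
contact_force: [-0.4, -0.9, -3.5]
opening: 0.175
finger_force: 39.9
d [ 0.3011  0.0562 -0.0014] rv [ 0.007 -0.001  0.214] F [-0.4 -0.9 -3.5]
```

In the tool's units: -0.01 m is -10, 0.291 m is 291.

```bash
python3 steer.py '{"jaw": [0, 0, 0, 0, 0, 0, 0, 0, 0, 0], "tx": [30, 70, 110, 150, 190, 230, 265, 285, 291, 291], "ty": [5, 13, 21, 30, 37, 45, 50, 55, 56, 56], "tz": [-10, -15, -15, -15, -15, -15, -15, -15, -15, -15], "wx": [0, 0, 0, 0, 0, 0, 0, 0, 0, 0], "wy": [0, 0, 0, 0, 0, 0, 0, 0, 0, 0], "wz": [0.03, 0.06, 0.09, 0.12, 0.15, 0.18, 0.2, 0.214, 0.214, 0.214]}'; python3 steer.py '{"jaw": [0, 0], "tx": [0, 0], "ty": [0, 0], "tz": [0, 0], "wx": [0, 0], "wy": [0, 0], "wz": [0, 0]}'; python3 -c "
from h import *
go([0.538,0.218,0.17],-0.255)
a=r.snapshot('scene'); b=r.snapshot('top')
cv2.imwrite('pics/raw4s.png',a[:,:,::-1]);cv2.imwrite('pics/raw4t.png',b[:,:,::-1])
cv2.imwrite('pics/s4.png',cv2.resize(a[190:290,230:360],(780,600),interpolation=cv2.INTER_CUBIC)[:,:,::-1])
"
```

```text
clock: 10.6
tool_pos: [0.5342, 0.2079, 0.1684]
eef_rot: [0.79, 0.612, -0.001, 0.0]
contact_force: [-0.1, -0.6, -3.1]
opening: 0.177
finger_force: 39.9
clock: 10.8
tool_pos: [0.5348, 0.2056, 0.1693]
eef_rot: [0.792, 0.611, -0.001, 0.001]
contact_force: [-0.1, -0.5, -3.2]
opening: 0.177
finger_force: 39.9
d [ 0.0128 -0.     -0.0008] rv [-0.     0.002 -0.001] F [-0.1 -0.5 -3.2]
```

View pics/s4.png

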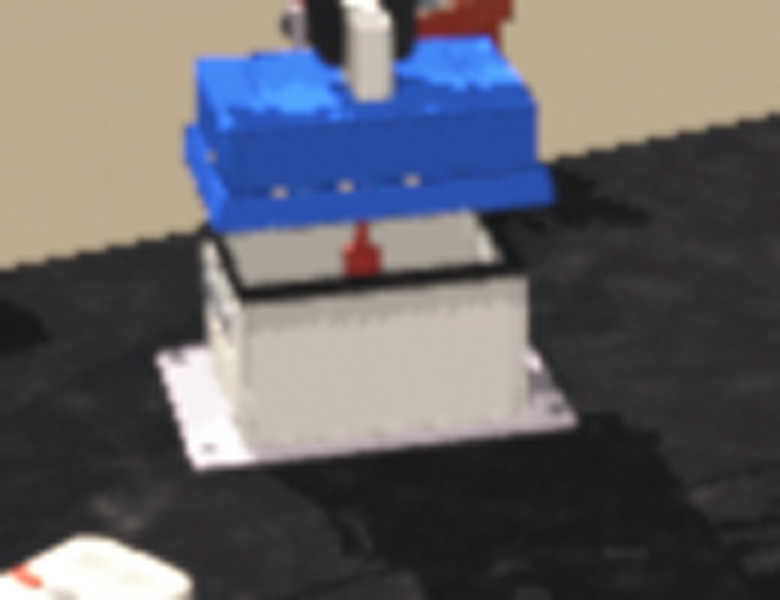

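Lid hangs over the box. Its lower-edge corners are at crop (216,230), (553,205) and (187,163), gasket corners at (242,298) and (524,272), plate corners at (195,468), (578,423) and (158,355). Next, the relative offset.

```bash
python3 -c "
from h import *
a=lambda u,v:[(u+.5)/6-.5+230,(v+.5)/6-.5+190]
Q=R.from_euler('z',-.255).as_matrix()
def C(n,uv,z,M):
    p=at('scene',[a(*x) for x in uv],z); d=p[1]-p[0]
    m=np.array([[*q,0] for q in M]); c=p-m@Q.T; print(n,'centres',c[:,:2].round(4).tolist(),'yaw',np.arctan2(d[1],d[0]).round(3),'len',np.linalg.norm(d).round(4))
C('lid',[(216,230),(553,205),(187,163)],.115,[(-.0725,-.0525),(.0725,-.0525),(-.0725,.0525)])
C('roof',[(237,130),(537,103),(198,62)],.161,[(-.065,-.045),(.065,-.045),(-.065,.045)])
C('box',[(242,298),(524,272),(203,232)],.08,[(-.065,-.045),(.065,-.045),(-.065,.045)])
C('plate',[(195,468),(578,423)],.0,[(-.086,-.053),(.086,-.053)])
print(pose()[0])
"
```

```text
lid centres [[0.5375, 0.215], [0.5337, 0.2058], [0.533, 0.1941]] yaw -0.323 len 0.1441
roof centres [[0.5357, 0.1999], [0.5334, 0.2004], [0.5352, 0.2028]] yaw -0.256 len 0.1277
box centres [[0.5404, 0.2137], [0.5329, 0.2111], [0.5343, 0.2052]] yaw -0.29 len 0.1235
plate centres [[0.5413, 0.2266], [0.5427, 0.2246]] yaw -0.264 len 0.1739
[0.53505562 0.2064061  0.16961324]
```

In the tool's units: 0.038 m is 38, 0.036 m is 36.

```bash
python3 steer.py '{"jaw": [0, 0, 0, 0, 0, 0, 0, 0], "tx": [12, 12, 12, 12, 12, 12, 12, 12], "ty": [0, 0, 0, 0, 0, 0, 0, 0], "tz": [0, 0, 20, 28, 33, 36, 38, 38], "wx": [0, 0, 0, 0, 0, 0, 0, 0], "wy": [0, 0, 0, 0, 0, 0, 0, 0], "wz": [0, 0, 0, 0, 0, 0, 0, 0]}'; python3 -c "
from h import *
go([0.538,0.218,0.12],-0.255)"
```

```text
clock: 11.7
tool_pos: [0.5382, 0.2198, 0.1318]
eef_rot: [0.791, 0.612, 0.0, 0.0]
contact_force: [-0.1, -0.2, -2.5]
opening: 0.18
finger_force: 39.9
d [-0.0018  0.0002  0.0118] rv [ 0.    -0.     0.001] F [-0.1 -0.2 -2.5]
```

In the tool's units: 0.006 m is 6, 0.004 m is 4.

```bash
python3 steer.py '{"jaw": [0, 0, 0, 0], "tx": [-1, -1, -1, -1], "ty": [0, 0, 0, 0], "tz": [2, 4, 6, 6], "wx": [0, 0, 0, 0], "wy": [0, 0, 0, 0], "wz": [0, 0, 0, 0]}'
```

```text
clock: 12.1
tool_pos: [0.5377, 0.2187, 0.1254]
eef_rot: [0.791, 0.612, -0.0, 0.0]
contact_force: [-0.7, 0.4, -2.6]
opening: 0.177
finger_force: 39.9
```

In the tool's units: 0.005 m is 5, 0.004 m is 4.

```bash
python3 steer.py '{"jaw": [0, 0, 0, 0], "tx": [0, 0, 0, 0], "ty": [0, 0, 0, 0], "tz": [2, 4, 5, 5], "wx": [0, 0, 0, 0], "wy": [0, 0, 0, 0], "wz": [0, 0, 0, 0]}'
```

```text
clock: 12.5
tool_pos: [0.5379, 0.2189, 0.1211]
eef_rot: [0.791, 0.612, 0.0, 0.0]
contact_force: [-1.3, -1.1, 1.8]
opening: 0.176
finger_force: 39.9
```

```bash
python3 steer.py '{"jaw": [0.25, 0.4, 0.5, 0.5, 0.5, 0.5, 0.5, 0.5], "tx": [0, 0, 0, 0, 0, 0, 0, 0], "ty": [0, 0, 0, 0, 0, 0, 0, 0], "tz": [0, 0, 0, 0, 0, -30, -70, -70], "wx": [0, 0, 0, 0, 0, 0, 0, 0], "wy": [0, 0, 0, 0, 0, 0, 0, 0], "wz": [0, 0, 0, 0, 0, 0, 0, 0]}'; python3 -c "
from h import *
go([0.538,0.218,0.12],-0.255)
print(r.get_state()['q'].round(2))"
```

```text
clock: 13.3
tool_pos: [0.5407, 0.2206, 0.1953]
eef_rot: [0.791, 0.612, 0.005, 0.001]
contact_force: [0.5, 0.3, 0.4]
opening: 0.503
finger_force: 0.0
d [-0.0037 -0.0025  0.0753] rv [ 0.007 -0.007  0.001] F [0.5 0.3 0.4]
[-0.29  0.7  -0.31  1.74  0.29  0.74 -1.  ]
```

In the tool's units: -0.16 m is -160, -0.15 m is -150.

```bash
python3 steer.py '{"jaw": [0, 0, 0, 0, 0, 0, 0, 0, 0], "tx": [0, 0, 0, 0, 0, -40, -80, -120, -120], "ty": [0, 0, 0, 0, 0, 0, 0, 0, 0], "tz": [-40, -80, -120, -150, -160, -160, -160, -160, -160], "wx": [0, 0, 0, 0, 0, 0, 0, 0, 0], "wy": [0, 0, 0, 0, 0, 0, 0, 0, 0], "wz": [0, 0, 0, 0, 0, 0, 0, 0, 0]}'; python3 -c "
from h import *
go([0.577,0.368,0.36],-0.255)
print(r.get_state()['q'].round(2))
print(at('top',[[97,128],[143,160],[135,120],[110,165],[115,110]],[.1,.1,.1,.0,.15]).round(3))
a=r.snapshot('scene'); b=r.snapshot('top')
cv2.imwrite('pics/s5.png',np.vstack([cv2.resize(a[110:270,200:360],(600,300))[:300]*1,cv2.resize(b[95:275,90:300],(600,300))])[:,:,::-1])
"
```

```text
clock: 14.2
tool_pos: [0.5061, 0.0955, 0.3491]
eef_rot: [0.794, 0.608, -0.003, 0.001]
contact_force: [0.0, -0.7, 0.4]
opening: 0.003
finger_force: 0.0
d [ 0.2815 -0.0024 -0.0129] rv [-0.002  0.007 -0.008] F [ 0.  -0.7  0.4]
[-0.04  0.43 -0.36  1.72  0.18  1.03 -0.73]
[[0.727 0.556 0.1  ]
 [0.66  0.435 0.1  ]
 [0.756 0.471 0.1  ]
 [0.673 0.551 0.   ]
 [0.755 0.501 0.15 ]]
```

View pics/s5.png

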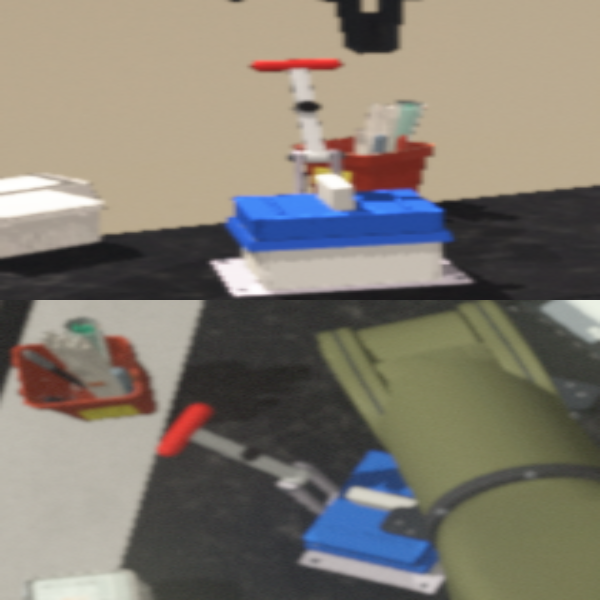

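The lid lies level on the box, and the lever leans outward with its bar at lower crop (185,430). The basket is clear of the approach.

In the tool's units: 0.283 m is 283, 0.28 m is 280.

```bash
python3 steer.py '{"jaw": [0, 0, 0, 0, 0, 0, 0, 0, 0], "tx": [40, 85, 130, 175, 220, 260, 280, 283, 283], "ty": [0, 0, 0, 0, -1, -2, -2, -2, -2], "tz": [0, 0, 0, 0, 0, 0, 0, 0, 0], "wx": [0, 0, 0, 0, 0, 0, 0, 0, 0], "wy": [0, 0, 0, 0, 0, 0, 0, 0, 0], "wz": [0, 0, 0, 0, 0, 0, 0, 0, 0]}'; python3 -c "
from h import *
go([0.577,0.368,0.27],-0.255)
print(r.get_state()['q'].round(2))"
```

```text
clock: 15.2
tool_pos: [0.576, 0.3782, 0.3494]
eef_rot: [0.79, 0.613, -0.001, -0.0]
contact_force: [0.0, -0.1, 0.3]
opening: 0.005
finger_force: 0.0
d [-0.0096  0.0036  0.0794] rv [-0.001  0.001  0.003] F [ 0.  -0.1  0.3]
[-0.49  0.71 -0.34  1.18  0.23  1.3  -1.07]
```

The rows are not in the units I measure in: shifts go in mm. I convert before sending: 0.08 m is 80, -0.076 m is -76.

```bash
python3 steer.py '{"jaw": [0, 0, 0, 0, 0, 0, 0, 0], "tx": [0, 0, -5, -20, -35, -50, -65, -76], "ty": [3, 3, 3, 3, 3, 3, 3, 3], "tz": [40, 75, 80, 80, 76, 72, 69, 68], "wx": [0, 0, 0, 0, 0, 0, 0, 0], "wy": [0, 0, 0, 0, 0, 0, 0, 0], "wz": [0, 0, 0, 0, 0, 0, 0, 0]}'; python3 steer.py '{"jaw": [0, 0, 0, 0, 0, 0, 0], "tx": [-15, -30, -45, -55, -65, -75, -75], "ty": [0, 0, 0, 0, 0, 0, 0], "tz": [-1, 2, 6, 10, 14, 20, 20], "wx": [0, 0, 0, 0, 0, 0, 0], "wy": [0, 0, 0, 0, 0, 0, 0], "wz": [0, 0, 0, 0, 0, 0, 0]}'; python3 -c "
from h import *
go([0.536,0.210,0.27],-0.255)
a=r.snapshot('scene'); b=r.snapshot('top')
cv2.imwrite('pics/s6.png',np.vstack([cv2.resize(a[80:270,180:370],(600,420)),cv2.resize(b[145:235,130:280],(600,180))])[:,:,::-1])
"
```

```text
clock: 16.0
tool_pos: [0.56, 0.3054, 0.2849]
eef_rot: [0.791, 0.612, 0.003, -0.002]
contact_force: [-0.3, 7.2, -4.1]
opening: 0.002
finger_force: 3.7
clock: 16.7
tool_pos: [0.5417, 0.2317, 0.265]
eef_rot: [0.791, 0.612, 0.003, -0.001]
contact_force: [-1.1, 3.7, 1.6]
opening: 0.005
finger_force: 1.5
d [-0.0224 -0.0001 -0.0051] rv [ 0.001 -0.006  0.001] F [-1.1  3.7  1.6]
```

View pics/s6.png

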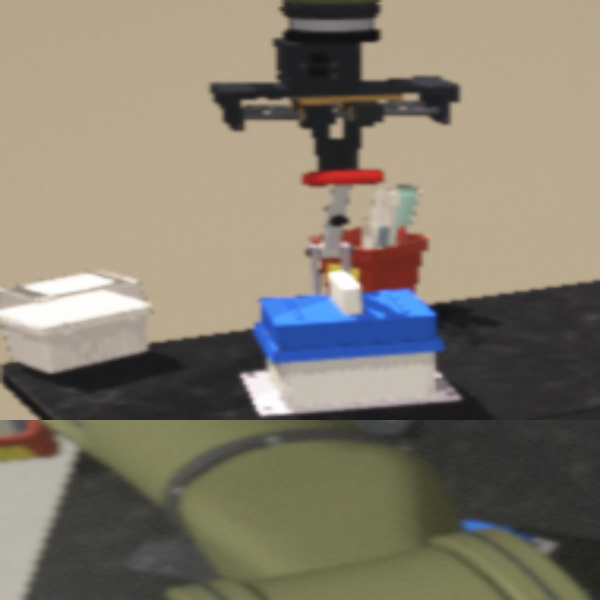

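The bar, at crop (343,178), now sits in front of the fingers with the lever past upright. Next I lift over it and press from above.

```bash
python3 steer.py '{"jaw": [0, 0, 0, 0, 0, 0, 0, 0, 0, 0], "tx": [0, 0, -20, -22, -28, -40, -49, -58, -65, -71], "ty": [0, 0, 0, 0, 0, 0, 0, 0, 0, 0], "tz": [-20, -35, -35, -20, -10, 0, 10, 21, 33, 45], "wx": [0, 0, 0, 0, 0, 0, 0, 0, 0, 0], "wy": [0, 0, 0, 0, 0, 0, 0, 0, 0, 0], "wz": [0, 0, 0, 0, 0, 0, 0, 0, 0, 0]}'; python3 -c "
from h import *
go([0.536,0.210,0.27],-0.255); print(r.get_state()['contact_force'])"
```

```text
clock: 17.8
tool_pos: [0.5232, 0.1558, 0.2187]
eef_rot: [0.792, 0.61, -0.003, 0.003]
contact_force: [-4.2, -6.6, 10.8]
opening: 0.004
finger_force: 6.6
d [ 0.0552 -0.0014 -0.0517] rv [ 0.001  0.008 -0.003] F [-4.2 -6.6 10.8]
[-4.20599257 -6.60566726 10.83423016]
```

In the tool's units: 0.006 m is 6, -0.015 m is -15.

```bash
python3 steer.py '{"jaw": [0, 0, 0, 0], "tx": [0, 6, 6, 6], "ty": [0, 0, 0, 0], "tz": [-10, -15, -15, -15], "wx": [0, 0, 0, 0], "wy": [0, 0, 0, 0], "wz": [0, 0, 0, 0]}'; python3 steer.py '{"jaw": [0, 0, 0, 0, 0], "tx": [0, 0, 0, -1, -1], "ty": [0, 0, 0, 0, 0], "tz": [10, 18, 24, 30, 34], "wx": [0, 0, 0, 0, 0], "wy": [0, 0, 0, 0, 0], "wz": [0, 0, 0, 0, 0]}';python3 -c "
from h import *
go([0.536,0.210,0.27],-0.255)"
```

```text
clock: 18.2
tool_pos: [0.5259, 0.1684, 0.2334]
eef_rot: [0.791, 0.612, 0.001, 0.0]
contact_force: [-0.2, -1.0, 0.0]
opening: 0.005
finger_force: 0.0
clock: 18.7
tool_pos: [0.5246, 0.1627, 0.1978]
eef_rot: [0.792, 0.611, -0.003, 0.001]
contact_force: [-2.0, -6.5, 8.2]
opening: 0.005
finger_force: 4.1
d [ 0.0482 -0.001  -0.0724] rv [-0.001  0.006 -0.001] F [-2.  -6.5  8.2]
```

```bash
for i in 1 2 3; do python3 steer.py '{"jaw": [0, 0, 0, 0], "tx": [0, 0, 0, 0], "ty": [0, 0, 0, 0], "tz": [1, 2, 3, 3], "wx": [0, 0, 0, 0], "wy": [0, 0, 0, 0], "wz": [0, 0, 0, 0]}' | egrep 'pos|force'; done
```

```text
tool_pos: [0.5247, 0.1633, 0.1951]
contact_force: [-0.7, -4.3, 6.1]
finger_force: 3.0
tool_pos: [0.5247, 0.1632, 0.192]
contact_force: [-1.8, -4.6, 6.9]
finger_force: 3.0
tool_pos: [0.5247, 0.1633, 0.189]
contact_force: [-0.5, -4.1, 4.8]
finger_force: 2.9
```

```bash
for i in 1 2 3 4; do python3 steer.py '{"jaw": [0, 0, 0], "tx": [0, 0, 0], "ty": [0, 0, 0], "tz": [1, 2, 2], "wx": [0, 0, 0], "wy": [0, 0, 0], "wz": [0, 0, 0]}' | egrep 'pos|contact'; done
```

```text
tool_pos: [0.5247, 0.1633, 0.187]
contact_force: [-1.0, -4.2, 6.4]
tool_pos: [0.5247, 0.1633, 0.185]
contact_force: [-0.2, -3.2, 6.5]
tool_pos: [0.5247, 0.1634, 0.183]
contact_force: [-0.1, -2.9, 6.3]
tool_pos: [0.5247, 0.1634, 0.181]
contact_force: [-1.3, -3.1, 5.3]
```

```bash
for i in 1 2 3 4; do python3 steer.py '{"jaw": [0, 0, 0], "tx": [0, 0, 0], "ty": [0, 0, 0], "tz": [1, 2, 2], "wx": [0, 0, 0], "wy": [0, 0, 0], "wz": [0, 0, 0]}' | egrep 'pos|contact'; done
```

```text
tool_pos: [0.5247, 0.1635, 0.179]
contact_force: [-1.2, -3.5, 4.9]
tool_pos: [0.5247, 0.1635, 0.177]
contact_force: [-1.7, -4.5, 5.6]
tool_pos: [0.5247, 0.1635, 0.175]
contact_force: [-1.7, -3.7, 5.1]
tool_pos: [0.5247, 0.1636, 0.173]
contact_force: [-2.0, -3.8, 5.1]
```

```bash
for i in 1 2 3 4; do python3 steer.py '{"jaw": [0, 0, 0], "tx": [0, 0, 0], "ty": [0, 0, 0], "tz": [1, 2, 2], "wx": [0, 0, 0], "wy": [0, 0, 0], "wz": [0, 0, 0]}' | egrep 'pos|contact'; done
```

```text
tool_pos: [0.5247, 0.1636, 0.171]
contact_force: [-0.7, -4.4, 5.3]
tool_pos: [0.5246, 0.1635, 0.1692]
contact_force: [-1.9, -5.2, 7.0]
tool_pos: [0.5247, 0.1634, 0.1675]
contact_force: [-0.7, -4.3, 9.4]
tool_pos: [0.5247, 0.1633, 0.1657]
contact_force: [-1.7, -5.5, 11.9]
```

```bash
for i in 1 2; do python3 steer.py '{"jaw": [0, 0, 0, 0], "tx": [0, 0, 0, 0], "ty": [0, 0, 0, 0], "tz": [1, 1.5, 1.5, 1.5], "wx": [0, 0, 0, 0], "wy": [0, 0, 0, 0], "wz": [0, 0, 0, 0]}' | egrep 'pos|contact'; done
```

```text
tool_pos: [0.5247, 0.1633, 0.1644]
contact_force: [-2.7, -4.9, 13.8]
tool_pos: [0.5247, 0.1632, 0.1631]
contact_force: [-3.0, -5.8, 15.7]
```

15.7 N down, about 6.5 mm past first bite. I'll release straight up, back away and check.

In the tool's units: -0.2 m is -200, -0.16 m is -160.

```bash
python3 steer.py '{"jaw": [0, 0, 0, 0, 0, 0, 0, 0, 0, 0], "tx": [0, 0, 0, 0, -40, -80, -120, -160, -200, -200], "ty": [0, 0, 0, 0, 0, 0, 0, 0, 0, 0], "tz": [-10, -40, -80, -120, -150, -150, -150, -150, -150, -150], "wx": [0, 0, 0, 0, 0, 0, 0, 0, 0, 0], "wy": [0, 0, 0, 0, 0, 0, 0, 0, 0, 0], "wz": [0, 0, 0, 0, 0, 0, 0, 0, 0, 0]}'; python3 -c "
from h import *
a=r.snapshot('scene'); b=r.snapshot('top')
cv2.imwrite('pics/s7.png',np.vstack([cv2.resize(a[150:280,210:370],(600,390)),np.hstack([cv2.resize(b[165:285,170:320],(300,210)),cv2.resize(b[210:350,415:525],(300,210))])])[:,:,::-1])
"
```

```text
clock: 25.3
tool_pos: [0.473, -0.0336, 0.3119]
eef_rot: [0.794, 0.608, -0.002, 0.001]
contact_force: [0.2, 1.0, 0.1]
opening: 0.004
finger_force: 0.0
```

View pics/s7.png

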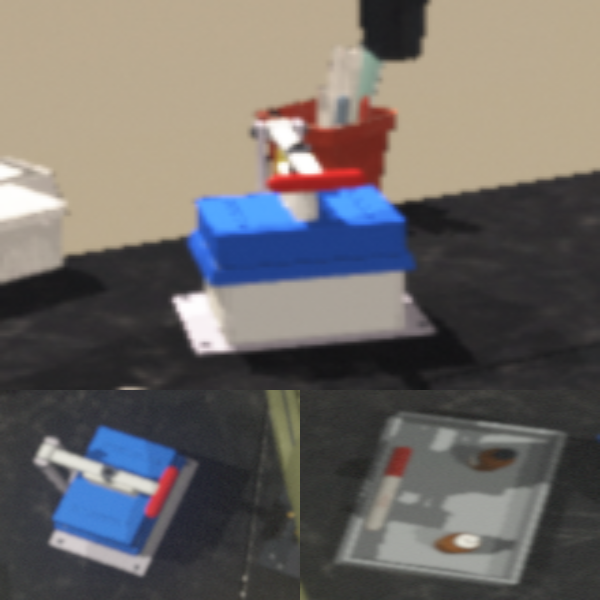

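The lever lies level across the lid with the red bar at (315,178). The lid is level and square on the box, and both brown bottles stand in the bin, so I'm handing in.

```bash
python3 -c "
from plant import r
print(r.finish_job())"
```

```text
the job is handed in; nothing more can be done
None
```

The job is handed in, with no verdict returned: the white bottle stands in the box under a level lid, the clamp was pressed to 15.7 N and the lever stayed down when I let go, both brown bottles still stand in the bin, and the clock read about 25 s.

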